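# Make up the left-hand and right-hand control kits

### The job

Make up the two control kits, one part to a compartment and each part standing upright on the compartment's floor. Left-hand kit, in the long three-compartment tray: the left-hand bracket (seen from above its top edges form a letter L) in one wide end compartment, the contactor in the other and the cube relay in the narrow middle one. Right-hand kit, in the short two-compartment tray: the right-hand bracket (a mirrored L) in the wide compartment and the key switch in the narrow one.

Things in the scene. Friction and masses are not known exactly. Their poses are not given: they have to be found in the camera images.
- left_bracket_grip (a point): left-hand bracket: steel: foot 60 x 44 x 6 mm; on its middle line an upright rib 60 mm long, 10 mm thick, 45 mm high; at one end of it an equally high web, 10 mm thick, out to the foot's edge. Bright top edges form an L from above. Grip across the rib. Point: in the rib, 22.5 mm up, 5 mm from the foot's centre away from the web; x along the rib to the web's end, web to +y, z up
- right_bracket_grip (a point): right-hand bracket: steel: foot 60 x 44 x 6 mm; on its middle line an upright rib 60 mm long, 10 mm thick, 45 mm high; at one end of it an equally high web, 10 mm thick, out to the foot's edge. Bright top edges form a mirrored L from above. Grip across the rib. Point: in the rib, 22.5 mm up, 5 mm from the foot's centre away from the web; x along the rib to the web's end, web to -y, z up
- contactor_mid (a point): black contactor standing on a thin base plate 58 x 50 mm (x, y): body 52 x 44 mm up to 38 mm high, on it a cap 36 x 40 mm (x, y) up to 54 mm; two copper studs stand on top, up to 70 mm. About 0.36 kg. Can be gripped across the body or the cap. The point is on its upright axis, 27 mm above the underside; z up
- relay_mid (a point): black cube relay, 27 x 27 mm and 33 mm high, standing on its pins; about 35 g. The point is its centre, 16.5 mm above the underside; x and y square to its sides, z up
- key_switch_mid (a point): key switch standing on end with its key on top: round body 26 mm across up to 29 mm high, collar 30 mm across from 29 to 43 mm, above it the thin stem and black key bow up to 75 mm. About 0.11 kg. Grip it round the body or the collar. The point is on its upright axis, 21.5 mm above the underside; z up
- long_tray: long bare-metal tray, fixed, 88 x 216 mm (x, y), with three compartments in a row along y. Floor 3 mm thick, walls 4 mm thick, tops 12 mm above the table. Origin: centre of the underside. Compartments are 80 mm along x; along y, from the origin: two wide end ones, each 76 mm wide, centred at y = -66 mm and y = +66 mm; the narrow middle one, 48 mm wide, centred at 0. Yaw at most 0.12 rad
- short_tray: short bare-metal tray, fixed, 88 x 136 mm (x, y), with two compartments in a row along y. Floor 3 mm thick, walls 4 mm thick, tops 12 mm above the table. Origin: centre of the underside. Compartments are 80 mm along x; along y, from the origin: the wide one, 76 mm wide, centred at y = -26 mm; the narrow one, 48 mm wide, centred at +40 mm. Yaw at most 0.2 rad
- power_pack: hydraulic power pack with a tall reservoir, fixed and not part of the job: 388 mm high, within x -84 to +89 mm and y -111 to +84 mm of its origin (centre of its underside). It stands to the right of the trays: keep arm and gripper clear of it
There are look-alikes about, which are no part of the job. What is shaped like the part that bears relay_mid but orange or yellow is not meant.

How it is judged:
By the outcome, as a careful person would: the job done as asked, in the order asked, and still so for the second after the job is handed in, with the robot touching nothing.
It also fails if it takes over 131 s, if anything falls off the work surface, if the arm or the gripper's body presses on something with over 40 N, if the wrist force passes 120 N, or if a joint passes its speed limit or range.

### The arm

A 6-joint arm with a two-finger parallel gripper is mounted at the origin on a cart in front of the work surface, level with it; the furniture and walls round the work are solid. World frame = base frame: x ahead of the robot, y to its left, z up, the work surface at z = 0. Lengths are in m, angles in rad, forces in N, time in s.
With the tool pointing down it reaches from about 0.3 to 1 m from the base axis. Payload 5.1 kg.
Tool frame: the origin (TCP) lies at the very end of the fingers, on their centre line; the grasp point (between the pads) lies 19 mm behind it; z points along the fingers, y is the line along which they close (so a half turn about z gives the same grasp; the last joint's range is limited). The gripper opens to 95 mm and grips with 3 to 60 N. Pads are 20 mm wide; open, the fingers measure 119 mm over their backs; the gripper's body (75 mm by 180 mm) begins 59 mm behind the grasp point.
Start: joints at [-1.351, 0.124, 1.65, -0, 1.367, -0.083], TCP at [0.194, -0.62, 0.215] pointing down, gripper open.
Joint ranges: [-2.61, 2.61], [-1.02, 2.33], [0.03, 2.71], [-1.35, 4.49], [0.32, 2.68], [-2.91, 2.91]. Speed limits (rad/s): [2.57, 2.57, 3.14, 3.14, 3.14, 3.14].

### API

Orientations are given as [roll, pitch, yaw] about the fixed x, y, z axes, in that order (R = Rz(yaw) Ry(pitch) Rx(roll)).
In Python, from cell import bot gives the robot as it stands. The module is installed in compiled form; this text tells all that it offers. Calls block until the motion is done:
- bot.move_ptp(position, orientation): joint-space move of the TCP to a pose.
- bot.move_l(position, ori=None, speed=0.15, stop_force=None): straight line of the TCP; ori=None keeps the orientation; speed is the mean speed in m/s. With stop_force (N) it stops when the force on the tool has changed by that much, and returns True; else False.
- bot.goto_joints(angles): joint-space move.
- bot.grip(opening, newtons=None): finger opening in m; newtons is the grip in N (None keeps the last); returns when the fingers have stopped.
- bot.sleep(seconds).
- bot.ik(position, orientation): joint angles nearest the present ones, or None.
- bot.get_obs(): the state.
- bot.grab_frame(name): name is "side" or "top" or "wrist"; returns the picture (480x640x3 uint8, red, green, blue); there is no depth.
- bot.camera_model(name): a dict with "intrinsics" (3x3 intrinsics, pixels), "cam_to_world" (4x4, takes a point from camera to world coordinates). Camera axes: x right, y down, z forward; pixel columns grow to the right and rows downward; lengths in m; the calibration is good to about 2 mm. A picture is of the moment at which its call begins: read the wrist's pose just before it. camera_model takes no time and is no camera call; for the wrist camera it gives the pose at the moment of the call.
A pose or a line that the arm cannot do raises bot.IKError and nothing moves.
- bot.sign_off(): hands the job in; it is judged then, once.
The state is a dict: "t": time; "joints": joint angles; "qd": joint speeds; "tau": joint torques, N m; "position": TCP position; "tool_rot": TCP orientation; "ft_force": force on the tool from outside, world axes, zero at the start; "moment": the same for the moment, N m; "width": finger opening in m; "grasp_force": force on a finger pad.
Only numpy, scipy, OpenCV 4.12 (cv2) and the standard library are available. Lean on these libraries where they do the work, as an engineer would, in place of code of your own. Each camera call takes 0.05 s, during which the arm holds its last target. There are 200 camera calls.

## Working session

There is one attempt and no reset: what is moved stays moved. The work goes in short steps, each a Python script; the robot and the scene stay as the last script left them, time stands still between calls to the robot, and variables do not carry over. Pictures are saved under pics/ and viewed, at most 14 in all, crops included, and the job is handed in when it is done.

```bash
mkdir -p pics; python3 - <<'E'
from cell import bot
import cv2
for n in("top","side"):
    f=bot.grab_frame(n); cv2.imwrite(f"pics/{n}0.png",f[:,:,::-1])
    m=bot.camera_model(n); print(n,m["intrinsics"].round(1).tolist() if hasattr(m["intrinsics"],'round') else m["intrinsics"],m["cam_to_world"])
E
```

```text
top [[555.2, 0.0, 316.8], [0.0, 555.2, 240.2], [0.0, 0.0, 1.0]] [[-0.0337245  -0.97903379  0.2008868   0.29457778]
 [-0.99942911  0.03262804 -0.00876757  0.14623549]
 [ 0.00202921 -0.20106779 -0.97957523  1.18058517]
 [ 0.          0.          0.          1.        ]]
side [[517.8, 0.0, 320.9], [0.0, 517.8, 236.2], [0.0, 0.0, 1.0]] [[-0.73978423 -0.54979646  0.38787001  0.14018382]
 [-0.67262009  0.61917004 -0.40522916  0.50267702]
 [-0.01736393 -0.56067131 -0.82785638  0.83962009]
 [ 0.          0.          0.          1.        ]]
```

View pics/top0.png

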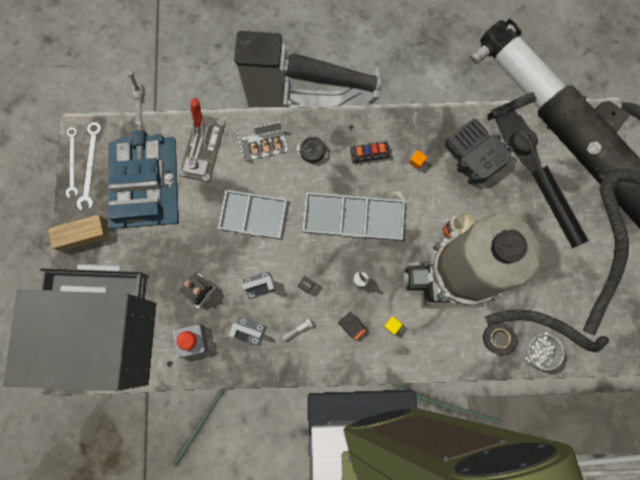

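View pics/side0.png

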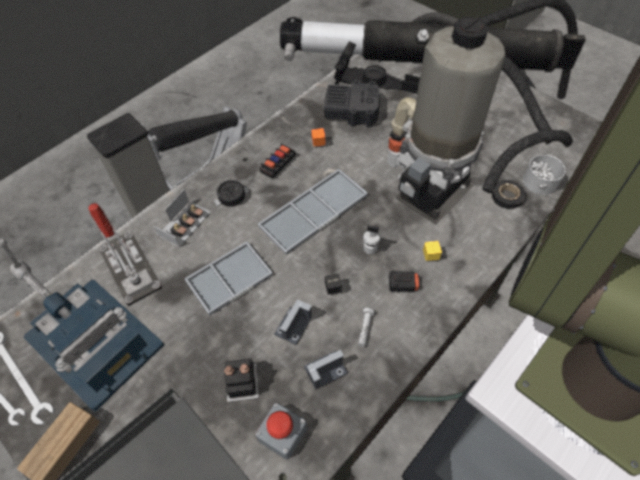

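The top view shows the contactor at (198,288), brackets at (258,284) and (247,330), the relay at (310,286) and the key switch at (362,280). The short tray is at (252,215), the long tray at (355,217), and the power pack near (470,275). The side view agrees, with the key switch at (371,240), relay at (333,284) and contactor at (240,378).

```bash
cat > h.py <<'E'
from cell import bot
import numpy as np, cv2, os
def ray(model,uv,z):
    K=np.array(model["intrinsics"]);T=np.array(model["cam_to_world"])
    d=T[:3,:3]@np.linalg.inv(K)@np.array([uv[0],uv[1],1.]); o=T[:3,3]
    return o+d*(z-o[2])/d[2]
def proj(model,p):
    K=np.array(model["intrinsics"]);T=np.array(model["cam_to_world"])
    c=T[:3,:3].T@(np.array(p)-T[:3,3]); q=K@c; return q[:2]/q[2]
def down(a):  # tool pointing down, closing axis (tool y) along world angle a
    # R=Rz(yaw)Rx(pi): tool y -> Rz(yaw)(0,-1,0)
    y=a+np.pi/2; return [np.pi,0,(y+np.pi)%(2*np.pi)-np.pi]
def st():
    o=bot.get_obs(); return o["t"],np.round(o["position"],4),np.round(o["width"],4),np.round(o["ft_force"],1),np.round(o["grasp_force"],1)
def snap(cam,name,scale=1,crop=None):
    m=bot.camera_model(cam); f=bot.grab_frame(cam); np.savez("pics/"+name+".npz",K=m["intrinsics"],T=m["cam_to_world"],f=f)
    g=f[:,:,::-1]
    if crop: g=g[crop[1]:crop[3],crop[0]:crop[2]]
    cv2.imwrite(f"pics/{name}.png",cv2.resize(g,None,fx=scale,fy=scale,interpolation=cv2.INTER_CUBIC))
    return m,f
def load(name):
    d=np.load("pics/"+name+".npz"); return {"intrinsics":d["K"],"cam_to_world":d["T"]},d["f"]
E
python3 - <<'E'
from h import *
m=bot.camera_model("top");s=bot.camera_model("side")
for n,uv,z in [("cont",(198,288),.05),("br1",(258,284),.045),("br2",(247,330),.045),("relay",(310,286),.033),("key",(362,280),.05),
 ("short",(252,215),.012),("long",(355,217),.012),("packL",(405,275),.1),("resR",(540,245),.388),("resL",(466,245),.388),("shelf",(110,340),.1)]:
    p=ray(m,uv,z);print(n,p.round(3),proj(s,p).round(0))
o=bot.get_obs();print(o["t"],o["tool_rot"])
w=bot.camera_model("wrist");print(w)
for p in [(.194,-.62,.5),(.35,.3,.5),(.35,.25,.4),(.35,.1,.3)]:
    print(p,bot.ik(p,down(np.pi/2)),bot.ik(p,down(-np.pi/2)))
E
```

```text
cont [0.435 0.382 0.05 ] [243. 367.]
br1 [0.44  0.26  0.045] [295. 314.]
br2 [0.347 0.283 0.045] [326. 359.]
relay [0.433 0.153 0.033] [339. 278.]
key [0.44  0.046 0.05 ] [374. 234.]
short [0.595 0.274 0.012] [230. 276.]
long [0.583 0.051 0.012] [316. 207.]
packL [ 0.441 -0.034  0.1  ] [404. 191.]
resR [ 0.439 -0.185  0.388] [489.   9.]
resL [ 0.443 -0.078  0.388] [445.  42.]
shelf [0.334 0.539 0.1  ] [202. 490.]
0.1 [-3.13973397e+00 -1.59730156e-04  3.02789900e-01]
{'intrinsics': array([[336.83206937,   0.        , 323.7152969 ],
       [  0.        , 336.83206937, 233.65942743],
       [  0.        ,   0.        ,   1.        ]]), 'cam_to_world': array([[ 0.29804811, -0.9248165 , -0.23639326,  0.25916318],
       [-0.9545464 , -0.2895188 , -0.07085221, -0.60016833],
       [-0.002915  ,  0.2467657 , -0.96907079,  0.38267121],
       [ 0.        ,  0.        ,  0.        ,  1.        ]])}
(0.194, -0.62, 0.5) None [-1.35014490e+00  9.84047745e-02  1.20888769e+00 -4.44089210e-16
  1.83430019e+00  2.20651424e-01]
(0.35, 0.3, 0.5) [ 0.59208794 -0.31644341  1.58999473  0.          1.86804134 -0.97870839] [ 5.92087938e-01 -3.16443413e-01  1.58999473e+00 -4.44089210e-16
  1.86804134e+00  2.16288426e+00]
(0.35, 0.25, 0.4) [ 0.4953072  -0.42182376  1.83196303  0.          1.73145339 -1.07548913] [ 4.95307201e-01 -4.21823760e-01  1.83196303e+00 -4.44089210e-16
  1.73145339e+00  2.06610353e+00]
(0.35, 0.1, 0.3) [ 0.13051174 -0.59748936  2.10746591  0.          1.6316161  -1.44028458] [ 1.30511742e-01 -5.97489358e-01  2.10746591e+00 -4.44089210e-16
  1.63161610e+00  1.70130807e+00]
```

```bash
python3 - <<'E'
from h import *
bot.move_l([.194,-.62,.52],speed=.3)
j=list(bot.get_obs()["joints"]); j[0]=.6; j[5]=.4; bot.goto_joints(j); print(st())
bot.move_ptp([.46,.2,.32],[np.pi,0,0]); print(st())
snap("wrist","w1")
bot.move_ptp([.60,.17,.30],[np.pi,0,0]); print(st())
snap("wrist","w2")
E
```

```text
(5.0, array([0.5044, 0.4092, 0.5178]), np.float64(0.0951), array([ 0.8,  0.4, -0.1]), np.float64(0.0))
(6.325, array([0.4605, 0.2003, 0.3209]), np.float64(0.095), array([ 0.2, -0.6,  0.2]), np.float64(0.0))
(7.0083, array([0.6001, 0.1703, 0.2998]), np.float64(0.0949), array([-1.1,  0.4, -0.7]), np.float64(0.0))
```

View pics/w1.png

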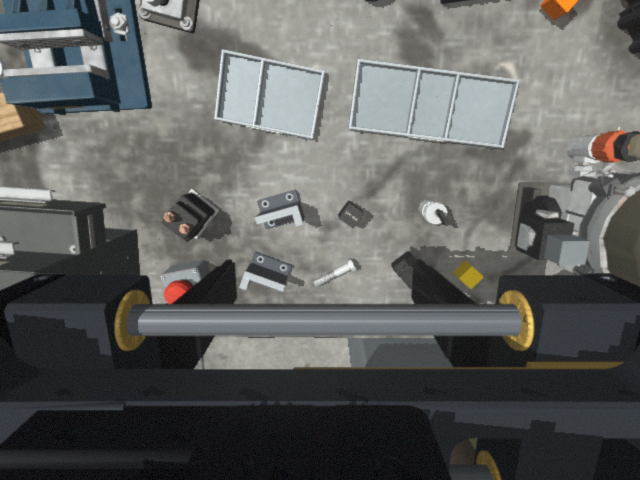

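View pics/w2.png

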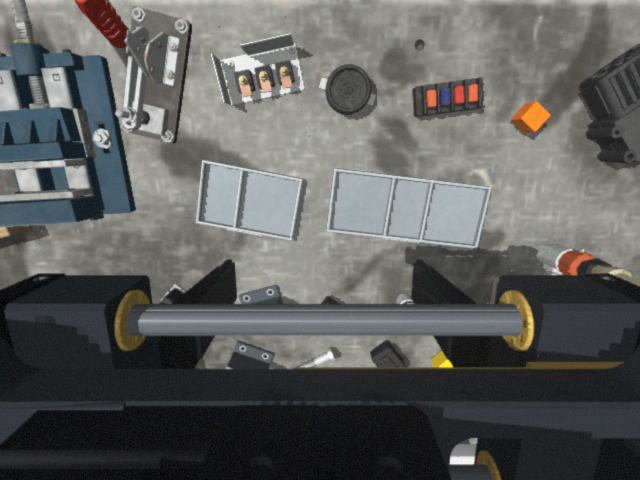

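w1 shows the short tray around (271,95), the long tray (434,103), contactor (190,214), brackets (279,207) and (267,270), relay (353,213) and key (433,212). The power pack's left block is near (545,220). Next I'll measure the tray corners and enlarge the parts.

```bash
python3 - <<'E'
from h import *
m,f=load("w1")
g=f[170:300,150:470]; cv2.imwrite("pics/w1c.png",cv2.resize(g[:,:,::-1],None,fx=2.5,fy=2.5,interpolation=cv2.INTER_CUBIC))
for nm in("w1","w2"):
    m,f=load(nm); hsv=cv2.cvtColor(f,cv2.COLOR_RGB2HSV)
    # tray: bluish bright grey
    b=(f[:,:,2].astype(int)-f[:,:,0]>4)&(f[:,:,1]>120)
    b=cv2.morphologyEx(b.astype(np.uint8),cv2.MORPH_CLOSE,np.ones((7,7)))
    cs,_=cv2.findContours(b,cv2.RETR_EXTERNAL,cv2.CHAIN_APPROX_NONE)
    for c in cs:
        if cv2.contourArea(c)<2500: continue
        P=np.array([ray(m,p[0],.012)[:2] for p in c])
        r=cv2.minAreaRect((P*1000).astype(np.float32)); print(nm,cv2.contourArea(c),np.round(r[0],1),np.round(r[1],1),round(r[2],2))
E
```

```text
w1 6820.0 [263.5 191.8] [ 43.4 600.2] 0.07
w1 10995.5 [585.7  55.5] [215.3  87.8] 83.43
w1 7022.0 [596.7 273.9] [135.5  88.2] 79.11
w2 4684.5 [418.9 162.3] [ 31.4 573.7] 0.03
w2 9597.5 [586.3  55.2] [215.3  88.2] 83.43
w2 6132.0 [598.  273.8] [135.4  88. ] 79.15
```

View pics/w1c.png

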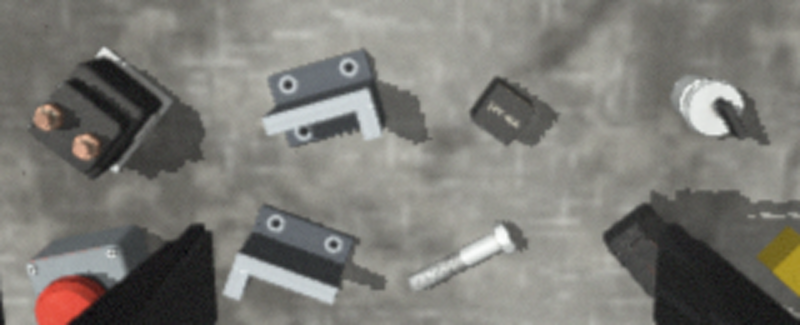

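In the crop, the upper bracket has its web at the right end pointing down (web on −y), so it is the right-hand one. The lower bracket has its web at the left end pointing down (web on +y), so it is the left-hand one. Tray fits match the given sizes (216x88 and 136x88). Next I'll measure the parts.

```bash
python3 - <<'E'
from h import *
m,f=load("w1"); F=f.astype(int); hsv=cv2.cvtColor(f,cv2.COLOR_RGB2HSV)
def comps(mask,box,z,amin=20,tag=""):
    M=np.zeros(mask.shape,np.uint8); x0,y0,x1,y1=box; M[y0:y1,x0:x1]=mask[y0:y1,x0:x1]
    for c in cv2.findContours(M,cv2.RETR_EXTERNAL,cv2.CHAIN_APPROX_NONE)[0]:
        a=cv2.contourArea(c)
        if a<amin: continue
        P=np.array([ray(m,p[0],z)[:2] for p in c]); r=cv2.minAreaRect((P*1000).astype(np.float32))
        mu=cv2.moments(c); print(tag,a,"px",round(mu['m10']/a,1),round(mu['m01']/a,1),"cen",ray(m,(mu['m10']/a,mu['m01']/a),z)[:2].round(4),"rect",np.round(r[0],1),np.round(r[1],1),round(r[2],1))
V=F.sum(2)/3
bright=(V>155)
comps(bright,(250,185,310,235),.045,20,"brA"); comps(bright,(235,245,297,295),.045,20,"brB")
cop=(F[:,:,0]-F[:,:,2]>40)
comps(cop,(155,195,200,245),.070,4,"stud")
dark=(V<62)
comps(dark,(155,180,230,250),.045,20,"cont")
comps(dark,(335,195,375,235),.033,20,"relay")
comps((V>165),(415,190,455,230),.043,10,"key")
for uv,z in [((517,250),.1),((517,185),.1),((137,235),.1),((137,235),.15),((195,270),.05)]: print(uv,z,ray(m,uv,z).round(3))
E
```

```text
brA 604.5 px 286.5 220.8 cen [0.4338 0.2504] rect [434.6 258.5] [38.6 76.8] 0.1
brA 30.5 px 264.9 203.3 cen [0.4576 0.2786] rect [457.9 278.5] [8.  8.2] 87.7
brA 32.0 px 289.0 196.5 cen [0.4667 0.2463] rect [466.7 246.3] [8.4 8.6] 44.5
brA 556.5 px 278.0 193.2 cen [0.471  0.2608] rect [463.1 259.4] [37.4 79.6] 0.0
brB 311.0 px 259.0 281.5 cen [0.346  0.2917] rect [339.  288.2] [60.5 27.1] 69.6
brB 25.5 px 282.9 267.3 cen [0.3672 0.2572] rect [367.  257.1] [7.4 8.5] 0.1
stud 47.5 px 182.7 228.1 cen [0.4294 0.381 ] rect [429.7 380.4] [10.4 12.9] 64.0
stud 37.0 px 166.7 216.4 cen [0.4446 0.3997] rect [445.2 398.7] [ 9.7 12.8] 52.6
cont 20.5 px 206.8 234.3 cen [0.4149 0.3597] rect [415.6 357.9] [19.   9.3] 81.5
cont 45.5 px 176.7 217.2 cen [0.4386 0.3983] rect [440.2 398.2] [11.4 13.7] 90.0
cont 564.5 px 196.2 213.4 cen [0.4438 0.3715] rect [440.3 382.1] [45.2 58.8] 49.5
key 299.5 px 431.9 211.5 cen [0.4463 0.0545] rect [446.3  53.3] [32.6 28.4] 63.8
(517, 250) 0.1 [ 0.41  -0.034  0.1  ]
(517, 185) 0.1 [ 0.488 -0.022  0.1  ]
(137, 235) 0.1 [0.428 0.424 0.1  ]
(137, 235) 0.15 [0.441 0.395 0.15 ]
(195, 270) 0.05 [0.365 0.379 0.05 ]
```

```bash
python3 - <<'E'
from h import *
bot.move_ptp([.43,.10,.2],[np.pi,0,0]); snap("wrist","w3")
bot.move_ptp([.43,.31,.2],[np.pi,0,0]); snap("wrist","w4"); print(st())
a=load("w3")[1][60:270,220:620]; b=load("w4")[1][60:270,150:550]
cv2.imwrite("pics/w34.png",cv2.resize(np.vstack([a,b])[:,:,::-1],None,fx=1.42,fy=1.42))
E
```

```text
(8.8583, array([0.4306, 0.3092, 0.2001]), np.float64(0.0952), array([ 0.8, -0.2, -0. ]), np.float64(0.0))
```

View pics/w34.png

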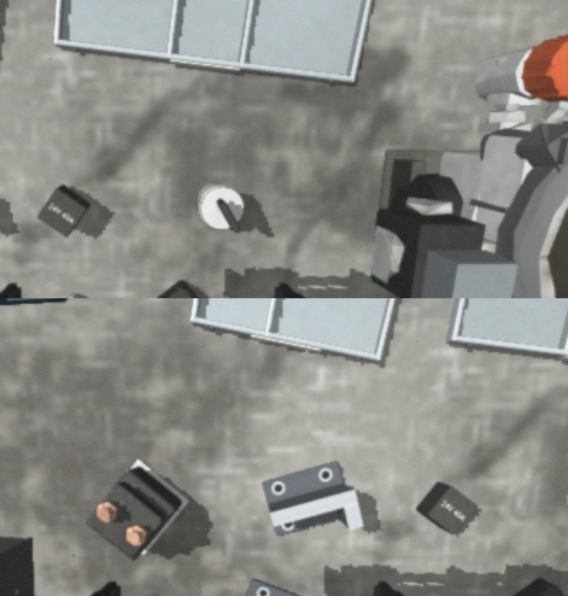

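The picture shows, in original pixels, the relay at w3 (264,208) and key collar at w3 (376,206), the contactor at w4 (246,209) with its plate edges visible, and bracket A at w4 (372,202). I'll enlarge the contactor and relay to pick corners.

```bash
python3 - <<'E'
from h import *
a=load("w4")[1][160:250,205:295]; b=load("w3")[1][170:245,230:305]
A=cv2.resize(a[:,:,::-1],(540,540),interpolation=cv2.INTER_CUBIC); B=cv2.resize(b[:,:,::-1],(255,255),interpolation=cv2.INTER_CUBIC)
o=np.zeros((540,800,3),np.uint8); o[:,:540]=A; o[:255,542:797]=B
m,f=load("w4")
c=load("w4")[1][170:245,335:410]; o[260:515,542:797]=cv2.resize(c[:,:,::-1],(255,255),interpolation=cv2.INTER_CUBIC)
cv2.imwrite("pics/z.png",o)
E
```

```text
(no output)
```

View pics/z.png

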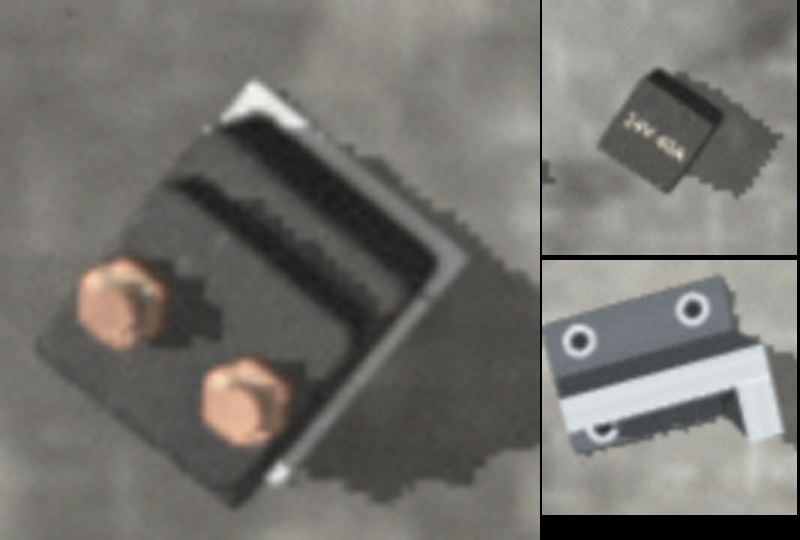

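The plate corners are at w4 (247.7,173.3), (282.7,203) and (251.3,241.2), the studs at (225.3,210.5) and (246,227), and the relay top is centred at w3 (263.5,210).

```bash
python3 - <<'E'
from h import *
m4,f4=load("w4"); m3,f3=load("w3")
T,R,B=[ray(m4,p,.0015)[:2]*1000 for p in [(247.7,173.3),(282.7,203),(251.3,241.2)]]
print("TR",np.linalg.norm(R-T),"RB",np.linalg.norm(R-B),"cen",(T+B)/2,"ang TR",np.degrees(np.arctan2(*(R-T)[::-1])),"ang RB",np.degrees(np.arctan2(*(B-R)[::-1])))
S=[ray(m4,p,.069)[:2]*1000 for p in [(225.3,210.5),(246,227)]]; print("studs",S,np.mean(S,0))
C=[ray(m3,((u-542)/3.4+230,v/3.4+170),.033)[:2]*1000 for u,v in [(598,146),(668,193),(713,128),(645,80)]]
for i in range(4): d=C[(i+1)%4]-C[i]; print("relay",np.linalg.norm(d).round(1),np.degrees(np.arctan2(d[1],d[0])).round(1))
print(np.mean(C,0))
def rects(m,mask,box,z,amin):
    M=np.zeros(mask.shape,np.uint8);x0,y0,x1,y1=box;M[y0:y1,x0:x1]=mask[y0:y1,x0:x1]
    for c in cv2.findContours(M,cv2.RETR_EXTERNAL,cv2.CHAIN_APPROX_NONE)[0]:
        if cv2.contourArea(c)<amin: continue
        P=np.array([ray(m,p[0],z)[:2] for p in c]);r=cv2.minAreaRect((P*1000).astype(np.float32));e=cv2.minEnclosingCircle((P*1000).astype(np.float32))
        print(cv2.contourArea(c),np.round(r[0],1),np.round(r[1],1),round(r[2],1),"circ",np.round(e[0],1),round(e[1],1))
V4=f4.mean(2);V3=f3.mean(2)
for t in(175,185,195): print("A",t);rects(m4,V4>t,(335,170,410,245),.045,150)
for t in(165,180,195): print("key",t);rects(m3,V3>t,(345,175,405,240),.043,150)
E
```

```text
TR 48.89455542602914 RB 57.15078852068965 cen [434.3760774  391.26203022] ang TR -131.2988345489892 ang RB 139.79993317670574
studs [array([444.04942542, 398.24817405]), array([428.73595923, 380.41182619])] [436.39269232 389.33000012]
relay 25.0 -125.3
relay 24.5 -35.6
relay 24.3 53.9
relay 24.9 142.9
[438.4027701  161.57080161]
A 175
864.0 [427.9 258.6] [40.9 62.1] 15.7 circ [428.1 259. ] 36.1
A 185
721.5 [428.2 259.8] [39.5 59.7] 15.7 circ [434.7 261.4] 32.3
A 195
659.0 [434.1 261.4] [27.  59.3] 15.5 circ [435.4 261.3] 31.4
key 165
463.5 [445.8  51.1] [28.1 28.9] 56.6 circ [444.9  50.4] 15.6
key 180
427.0 [445.7  51.2] [27.5 28.4] 58.5 circ [444.8  50.2] 15.4
key 195
388.0 [445.8  51.2] [27.  28.4] 56.6 circ [444.9  50.2] 15.2
```

```bash
python3 - <<'E'
from h import *
m=bot.camera_model("top"); w,_=load("w1")
def tri(a,b):
    A=[];o=[]
    M=np.zeros((3,3));v=np.zeros(3)
    for mm,uv in((m,a),(w,b)):
        c=np.array(mm["cam_to_world"])[:3,3]; d=ray(mm,uv,0)-c; d/=np.linalg.norm(d); P=np.eye(3)-np.outer(d,d); M+=P; v+=P@c
    return np.linalg.solve(M,v).round(3)
print("red",tri((186,341),(177,290)))
for uv in [(153,275),(128,290),(155,268)]: print(uv,[ray(m,uv,z).round(3).tolist() for z in(0,.17)])
for uv in [(137,235),(104,212),(0,208)]: print(uv,[ray(w,uv,z).round(3).tolist() for z in(0,.1,.17)])
for nm,p,y in [("cont",(.435,.39),139.5),("cont2",(.435,.39),-40.5),("contP",(.579,-.004),83.43),("B",(.3452,.2806),69.6),("relay",(.438,.162),54.2),("key",(.445,.051),90),("relayP",(.586,.055),83.4),("keyP",(.605,.313),79)]:
    for z in(.015,.15):
        q=bot.ik([*p,z],[np.pi,0,np.radians(y)]); print(nm,z,None if q is None else np.round(q,2))
E
```

```text
red [0.33  0.409 0.041]
(153, 275) [[0.472, 0.489, 0.0], [0.447, 0.44, 0.17]]
(128, 290) [[0.442, 0.541, 0.0], [0.421, 0.484, 0.17]]
(155, 268) [[0.487, 0.485, 0.0], [0.46, 0.436, 0.17]]
(137, 235) [[0.402, 0.481, 0.0], [0.428, 0.424, 0.1], [0.446, 0.383, 0.17]]
(104, 212) [[0.437, 0.525, 0.0], [0.456, 0.459, 0.1], [0.469, 0.412, 0.17]]
(0, 208) [[0.443, 0.678, 0.0], [0.461, 0.58, 0.1], [0.473, 0.512, 0.17]]
cont 0.015 [ 0.64  0.19  1.94 -0.    1.01 -0.22]
cont 0.15 [ 0.64  0.03  1.86  0.    1.25 -0.22]
cont2 0.015 None
cont2 0.15 None
contP 0.015 [-0.1   0.18  1.95 -0.    1.01  0.02]
contP 0.15 [-0.1   0.02  1.87 -0.    1.25  0.02]
B 0.015 [ 0.56 -0.12  2.25 -0.    1.    0.92]
B 0.15 [ 0.56 -0.3   2.16 -0.    1.29  0.92]
relay 0.015 [ 0.24 -0.06  2.21 -0.    1.    0.86]
relay 0.15 [ 0.24 -0.25  2.11 -0.    1.27  0.86]
key 0.015 [-0.01 -0.11  2.25 -0.    1.   -0.01]
key 0.15 [-0.01 -0.29  2.15 -0.    1.28 -0.01]
relayP 0.015 [ 0.    0.2   1.93 -0.    1.01  0.12]
relayP 0.15 [ 0.    0.04  1.85 -0.    1.25  0.12]
keyP 0.015 [ 0.4   0.37  1.71 -0.    1.06  0.59]
keyP 0.15 [ 0.4   0.24  1.63 -0.    1.27  0.59]
```

```bash
cat >> h.py <<'E'
def pick(p,yaw,z,op,N,hi=.17):
    o=[np.pi,0,np.radians(yaw)]
    bot.move_ptp([*p,hi],o); bot.grip(op)
    bot.move_l([*p,z+.04],speed=.25)
    hit=bot.move_l([*p,z],speed=.07,stop_force=12)
    if hit: print("HIT",st()); return False
    bot.grip(0,N); print("gripped",st())
    bot.move_l([*p,hi],speed=.2); print("lifted",st()); return True
def place(p,yaw,z,op,hi=.17):
    o=[np.pi,0,np.radians(yaw)]
    bot.move_ptp([*p,hi],o)
    bot.move_l([*p,z+.03],speed=.2)
    h=bot.move_l([*p,z-.003],speed=.04,stop_force=6); print("down",h,st())
    bot.grip(op); bot.move_l([*p,hi],speed=.25); print("placed",st())
E
python3 - <<'E'
from h import *
if pick([.3452,.2806],69.6,.013,.04,40):
    place([.5898,-.0116],77.4,.0165,.035)
    bot.move_ptp([.43,.25,.25],[np.pi,0,np.radians(45)])
    snap("top","t1",2.5,(180,180,460,360))
E
```

```text
gripped (12.9167, array([0.3453, 0.2807, 0.0132]), np.float64(0.0099), array([ 0.4, -0.4,  0.8]), np.float64(40.0))
lifted (13.85, array([0.3443, 0.28  , 0.1682]), np.float64(0.0098), array([-0.5, -1. , -2.2]), np.float64(40.0))
down True (16.7417, array([ 0.5892, -0.0116,  0.0161]), np.float64(0.0098), array([-0.4,  0.1,  2.9]), np.float64(40.0))
placed (18.1667, array([ 0.5888, -0.0115,  0.1684]), np.float64(0.0347), array([ 0.1, -0.6, -1. ]), np.float64(0.0))
```

View pics/t1.png

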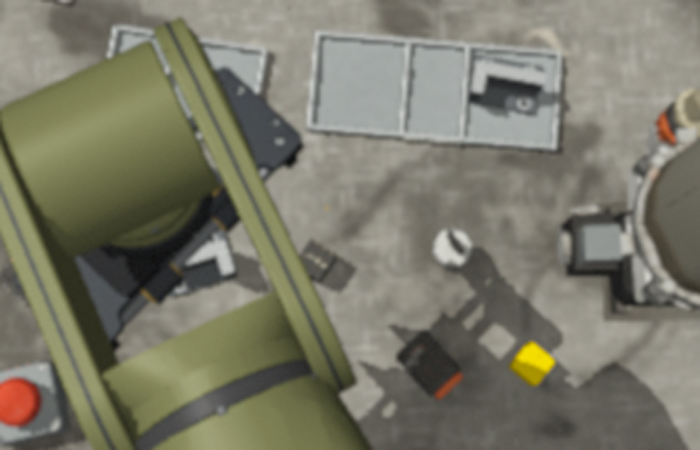

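The left bracket stands inside the right-hand compartment of the long tray, around (515,85) in the crop. I'll move on to the contactor and relay.

```bash
python3 - <<'E'
from h import *
if pick([.4426,.3835],139.5,.014,.075,45):
    place([.5925,.1110],83.43,.0175,.065)
    if pick([.4384,.1616],54.2,.010,.05,15):
        place([.586,.0553],83.43,.0135,.045)
bot.move_ptp([.58,.10,.25],[np.pi,0,0]); snap("wrist","w5")
E
```

```text
gripped (23.525, array([0.4429, 0.3838, 0.0143]), np.float64(0.0438), array([1.1, 1.3, 0.8]), np.float64(45.0))
lifted (24.4583, array([0.4415, 0.3827, 0.1678]), np.float64(0.0441), array([ 0.1,  0.3, -3.6]), np.float64(45.0))
down True (27.1167, array([0.5918, 0.1109, 0.0172]), np.float64(0.0437), array([-0.9, -0.6,  4.4]), np.float64(45.0))
placed (28.4917, array([0.5915, 0.1109, 0.1684]), np.float64(0.0643), array([ 0.8, -0. , -0.6]), np.float64(0.0))
gripped (31.6, array([0.4386, 0.1616, 0.0103]), np.float64(0.0261), array([-0.4,  0.2,  1.6]), np.float64(15.0))
lifted (32.55, array([0.4374, 0.1614, 0.1684]), np.float64(0.0258), array([ 0. ,  0.1, -0.3]), np.float64(15.0))
down True (34.8083, array([0.5853, 0.0552, 0.0128]), np.float64(0.0257), array([-0.3, -0.9,  2.4]), np.float64(15.0))
placed (36.175, array([0.585 , 0.0553, 0.1684]), np.float64(0.0449), array([ 0. ,  0.1, -0.9]), np.float64(0.0))
```

View pics/w5.png

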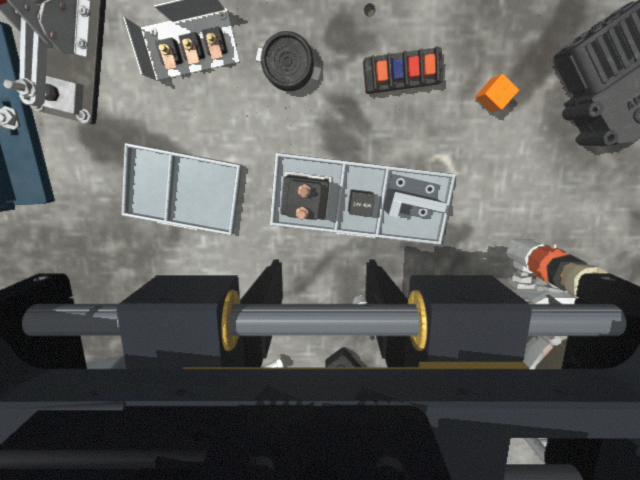

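The contactor (305,198), relay (362,203) and left bracket (413,203) all stand inside their compartments. Next are the right-hand bracket and the key switch.

```bash
python3 - <<'E'
from h import *
if pick([.4410,.2685],105.5,.013,.04,40):
    place([.5933,.2533],79.13,.0165,.035)
    if pick([.4452,.0508],90,.018,.06,25,hi=.19):
        place([.6049,.3132],79.13,.0215,.045,hi=.19)
bot.move_ptp([.57,.15,.25],[np.pi,0,0]); snap("wrist","w6")
E
```

```text
gripped (41.2333, array([0.4413, 0.2686, 0.0133]), np.float64(0.0097), array([-0.4, -0. ,  0.4]), np.float64(40.0))
lifted (42.1667, array([0.4399, 0.268 , 0.1681]), np.float64(0.0095), array([-0.4, -0.3, -2.7]), np.float64(40.0))
down True (44.3, array([0.5927, 0.2531, 0.0162]), np.float64(0.0095), array([-0.7, -1.2,  4.1]), np.float64(40.0))
placed (45.725, array([0.5923, 0.253 , 0.1683]), np.float64(0.035), array([-0.6, -0.7, -0.8]), np.float64(0.0))
gripped (49.4167, array([0.4454, 0.0508, 0.0181]), np.float64(0.0281), array([0.6, 0.3, 0.1]), np.float64(25.0))
lifted (50.425, array([0.4442, 0.0508, 0.1882]), np.float64(0.0281), array([-0.6, -0.3, -2.3]), np.float64(25.0))
down True (53.15, array([0.604 , 0.313 , 0.0209]), np.float64(0.028), array([-2.3,  0.4,  3.9]), np.float64(25.0))
placed (54.5417, array([0.604 , 0.3128, 0.188 ]), np.float64(0.0451), array([ 0.5,  0.8, -0.2]), np.float64(0.0))
```

View pics/w6.png

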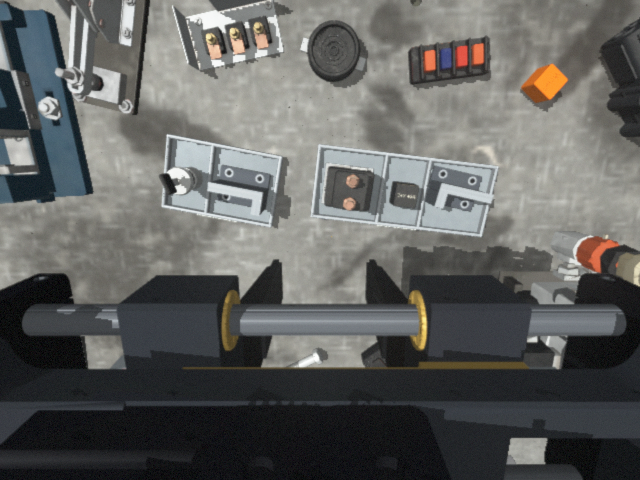

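```bash
python3 - <<'E'
from h import *
m,f=load("w6")
for z in(.003,.046,.078): print(z,proj(m,[.604,.313,z]).round(1))
# bracket ribs: bright L at 48 mm (45+3)
V=f.mean(2)
M=np.zeros(V.shape,np.uint8); M[:]=V>200
for c in cv2.findContours(M[150:230,160:500].copy(),cv2.RETR_EXTERNAL,cv2.CHAIN_APPROX_NONE,offset=(160,150))[0]:
    if cv2.contourArea(c)<100: continue
    P=np.array([ray(m,p[0],.048)[:2] for p in c]);r=cv2.minAreaRect((P*1000).astype(np.float32));print(np.round(r[0],1),np.round(r[1],1),round(r[2],1))
m,f=snap("side","s2"); cv2.imwrite("pics/s2.png",cv2.resize(f[140:340,170:390,::-1],None,fx=3,fy=3,interpolation=cv2.INTER_CUBIC))
E
```

```text
0.003 [189.7 176. ]
0.046 [174.5 179.3]
0.078 [160.8 182.2]
[571.  268.9] [121.7  18.8] 79.1
[582.9 249.5] [59.2 25.8] 78.0
[610.9 308.2] [10.7 22.4] 0.1
[602.4  42.7] [158.7  51.4] 83.3
[589.8  89.5] [144.7  72.2] 82.3
[627.  289.2] [37.  23.7] 78.9
```

View pics/s2.png

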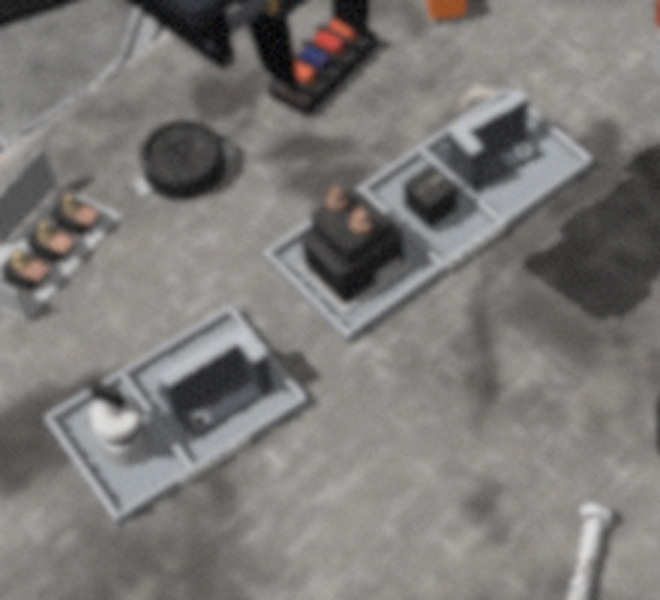

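The side view shows every part inside its compartment. The key switch, at side (208,279) and w6 (182,181), is about 7 px off the predicted position, so I'll triangulate it.

```bash
python3 - <<'E'
from h import *
bot.move_ptp([.57,.31,.2],[np.pi,0,0]); m,f=snap("wrist","w7")
cv2.imwrite("pics/w7.png",cv2.resize(f[60:220,230:430,::-1],None,fx=3.7,fy=3.7,interpolation=cv2.INTER_CUBIC))
for z in(.003,.046,.078): print(z,((proj(m,[.604,.313,z])-[230,60])*3.7).round(0), "side",((proj(bot.camera_model("side"),[.604,.313,z])-[170,140])*3).round(0))
E
```

```text
0.003 [334. 448.] side [124. 447.]
0.046 [333. 463.] side [110. 412.]
0.078 [331. 478.] side [ 98. 384.]
```

View pics/w7.png

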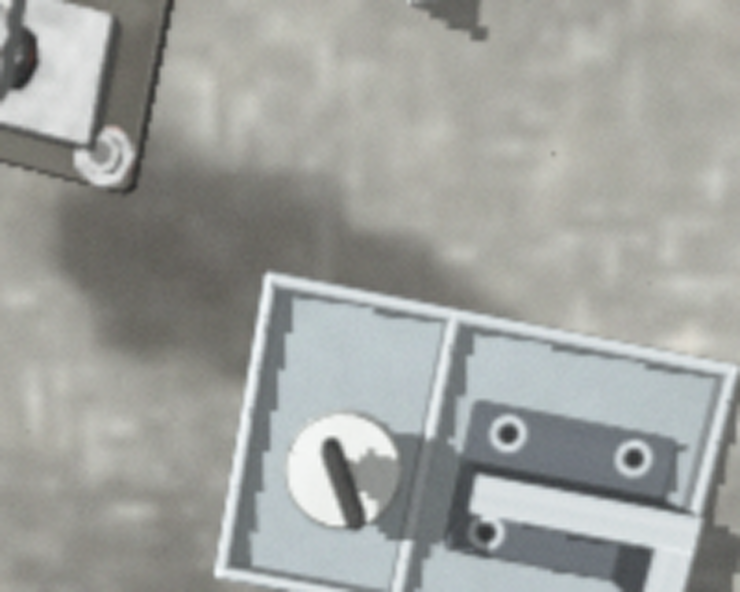

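The close-up shows the key switch upright, with its bow directly above its collar (344,470) and gaps to both walls. The right bracket sits flat in its compartment.

```bash
python3 -c "
from h import *
print(st()); print(bot.sign_off())"
```

```text
(56.4667, array([0.5706, 0.3092, 0.2007]), np.float64(0.0448), array([-0.1, -0.3,  0.1]), np.float64(0.0))
the job is handed in; nothing more can be done
None
```

Both kits are made up and handed in at about 56 s: the camera views show all five parts upright on their compartment floors, and the judge's verdict was not shown.

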